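Unlock the blue camera adapter from its dock

ROBOT

A 7-joint arm with a two-finger parallel gripper is mounted at the origin on the work surface. World frame = base frame: x ahead of the robot, y to its left, z up, the work surface at z = 0. Lengths are in mm, angles in degrees, forces in N, time in s.
With the tool pointing down it reaches from about 425 to 925 mm from the base axis. Payload 6.8 kg.
Tool frame: the origin (TCP) lies between the finger pads; the fingertips stand 8 mm ahead of it and the grasp point (between the pads) lies 11 mm behind it (manip.nose_length is the distance from the TCP to the fingertips, in mm); z points along the fingers, y is the direction in which the jaws open and shut (so a half turn about z gives the same grasp; the last joint's range is limited). The gripper opens to 88 mm and grips with 3 to 60 N. Pads are 20 mm wide; open, the fingers measure 115 mm over their backs; the gripper's body (75 mm by 178 mm) begins 61 mm behind the grasp point.
Start: joints at [-74.318, 27.33, 1.283, 89.118, -0.659, 63.558, -4.761], TCP at [251.497, 626.416, 230.664] pointing down, gripper open.
Joint ranges: [-169.35, 169.35], [-19.33, 120.38], [-80.79, 83.38], [13.8, 139.57], [-78.32, 258.32], [9.67, 109.79], [-169.56, 169.56]. Speed limits (degrees/s): [136.94, 136.94, 180, 180, 180, 180, 180].

INTERFACE

Orientations are given as a 3x3 rotation matrix whose columns are the frame's x, y, z axes.
In Python, from plant import monitor, imaging, manip gives the robot as it stands.
- The arm moves only by the tool apply_moves, never from a script. Its argument "plan" is a list of rows, each a list of 3 entries, a list of its own where there are three numbers: the finger opening in cm, from 0 to 8.78, then the shift along the tool's x, y, z in cm, then the turn about the tool's z in degrees. In form: [[hand, [tx, ty, tz], turn], ...]. A call has 1 to 5 rows; each row shifts and turns the commanded pose from where the row before left it, along the tool's axes as they then stand; what a row does not reach is not made up. A row lasts 1/10 s, in which the tool goes at most 50 mm and 8.59 degrees, less where a joint would pass 70% of its speed; a pose out of reach is approached as far as the arm can. A call with a gripper value outside its range is refused whole. The fingers move at their own pace and stop on an object; the grip force is fixed at half the most. Time passes only in rows, so rows that do not move let the fingers close. It gives the time, the measured TCP pose, the force and the opening at its end, in the units of the state.
- monitor.sense(): the state, without advancing time (a new reading comes with each control period).
- imaging.snapshot(name): name is "scene" or "top" or "wrist"; returns a dict with "frame" (384x512x3 uint8, red, green, blue), "fov_y" (degrees; the focal length in pixels is half the picture's height over the tangent of half this angle, whatever the lens; pixels are square), "cx", "cy" (the principal point, pixels), "world_from_camera" (4x4, takes a point from camera to world coordinates); the wrist camera has in their place "T_tool_cam" (4x4, takes a point from camera to tool coordinates, whose origin is the TCP and whose axes are the flange's). Camera axes: x right, y down, z forward; pixel columns grow to the right and rows downward; lengths in mm; the calibration is good to about 2 mm. A picture is of the moment at which its call begins: read the wrist's pose just before it. There is no depth.
- manip.close_job(): hands the job in, once; it reports no verdict.
The state is a dict: "clock": time; "joints": joint angles; "dq": joint speeds; "joint_torque": joint torques, N m; "ee_pos": TCP position; "ee_rot": TCP orientation; "wrist_force": force on the tool from outside, world axes, zero at the start; "ft_torque": the same for the moment, N m; "gripper_width": finger opening in mm.
Only numpy, scipy, OpenCV 4.12 (cv2) and the standard library are available. Lean on these libraries where they do the work, as an engineer would, in place of code of your own. Each camera call takes 0.05 s, during which the arm holds its last target. There are 200 camera calls.

TASK

At the microscope bench, take hold of the blue-marked camera adapter by its sprung collar, pull the collar straight up to unlock it and draw the adapter out of the dock. Stand it upright in the shallow white tray without letting it fall, and let go. Leave the orange adapter locked in the dock.

Things in the scene. Friction and masses are not known exactly. Their poses are not given: they have to be found in the camera images.
- blue_adapter: Upright black plug 34 mm wide, 86 mm tall, with an aluminium collar (42 mm wide, blue bands, blue disc on top). Origin: centre of underside, z up. At the start its y axis runs along the row of sockets. Above the origin: dock top at 40 mm, black flange 42 mm wide at 42-46, collar at 54-84; grip it at about 70, fingers closing across the row. 0.2 kg. Latches at 20-26 mm stick out 7 mm either side.
- blue_collar (a joint): Lift of the blue adapter's collar along it, m: 0 at rest (sprung down), 0.010 at its stop; 4 N to start, 9 N at the stop. It draws in the latches that hold the adapter under the dock's top; they let go at about 0.006, then the adapter follows the collar up and is clear of the dock after 40 mm. Once clear, collar and latches spring back.
- tray: Shallow white plastic tray 150 x 150 mm, fixed to the bench; walls 5 mm thick and 18 mm high, inner floor 5 mm above its origin. Origin: centre of its underside, on the bench; x and y run along its sides.
- orange_adapter: Same shape as the blue one but with orange bands and disc; it stays in the dock. The dock is a fixed white block 290 x 90 mm, its grey top 45 mm above the bench, with a row of three sockets 100 mm apart: blue, orange and a low grey dust cap, in any order. Seated, an adapter's underside is 5 mm above the bench. Origin and axes as for the blue one.
Mind the look-alikes: they are no part of the job. What is shaped like the blue_adapter but pink or purple is not meant.

How it is judged:
By the outcome, as a careful person would: the job done as asked, in the order asked, and still so for the second after the job is handed in, with the robot touching nothing.
It also fails if it takes over 38 s, if anything falls off the work surface, if the arm or the gripper's body presses on something with over 40 N, if the wrist force passes 120 N, or if a joint passes its speed limit or range.

## Working session

There is one attempt and no reset: what is moved stays moved. The work goes in short steps, Python scripts to look and compute and a tool call to move; the robot and the scene stay as the last step left them, time stands still between calls to the robot, and variables do not carry over. Pictures are saved under pics/ and viewed, about 8 in all and at most 12, crops included, and the job is handed in when it is done.

Besides the shell and the picture viewer there is one more tool, called after "Emit:" as name(argument=value, ...) on one line, values as JSON. apply_moves: Moves the arm, as the interface text tells. Its arguments: {"type":"object","properties":{"plan":{"type":"array"}},"required":["plan"]}

```bash
mkdir -p pics; ls; cat > h.py <<'E'
import numpy as np, cv2
from plant import monitor, imaging, manip
def snap(n,save=None):
    s=monitor.sense(); d=imaging.snapshot(n)
    f=d["frame"]; d["f"]=f.shape[0]/2/np.tan(np.radians(d["fov_y"]/2))
    if "world_from_camera" in d: d["T"]=np.array(d["world_from_camera"])
    else:
        W=np.eye(4); W[:3,:3]=s["ee_rot"]; W[:3,3]=s["ee_pos"]; d["T"]=W@np.array(d["T_tool_cam"])
    if save: cv2.imwrite(f"pics/{save}.png",cv2.cvtColor(f,cv2.COLOR_RGB2BGR))
    return d
def ray(d,u,v,z):
    T=d["T"]; r=T[:3,:3]@np.array([(u-d["cx"])/d["f"],(v-d["cy"])/d["f"],1]); o=T[:3,3]
    return o+r*(z-o[2])/r[2]
E
python3 - <<'E'
from h import *
a=snap("top","top"); b=snap("scene","scene")
i=np.hstack([a["frame"],b["frame"]]); cv2.imwrite("pics/both.png",cv2.cvtColor(i,cv2.COLOR_RGB2BGR))
np.set_printoptions(precision=3,suppress=True)
for d in(a,b): print(d["fov_y"],d["cx"],d["cy"],d["T"])
s=monitor.sense(); print(s)
print([k for k in a if k!="frame"])
E
```

```text
pics
50.659588978490966 254.8800131106804 193.90305409367966 [[  0.008  -0.993   0.118 404.637]
 [ -1.     -0.008  -0.003  17.014]
 [  0.004  -0.118  -0.993 996.719]
 [  0.      0.      0.      1.   ]]
53.50441826294282 255.53533612545212 193.19394970367478 [[  -0.377    0.502   -0.779 1244.144]
 [   0.926    0.214   -0.31   275.862]
 [   0.011   -0.838   -0.545  593.748]
 [   0.       0.       0.       1.   ]]
{'clock': 0.1, 'joints': array([-74.318,  27.371,   1.279,  89.17 ,  -0.66 ,  63.557,  -4.759]), 'dq': array([-0.011, -0.073,  0.031, -0.054,  0.082,  0.058, -0.073]), 'joint_torque': array([  0.005, -58.408,   1.54 , -27.331,  -0.054,   0.013,   0.   ]), 'ee_pos': array([251.304, 625.93 , 229.802]), 'ee_rot': array([[-0.928,  0.373, -0.001],
       [ 0.373,  0.928, -0.001],
       [-0.   , -0.002, -1.   ]]), 'wrist_force': array([ 0.259, -0.527,  0.66 ]), 'ft_torque': array([-0.017,  0.033, -0.003]), 'gripper_width': 88.00011214872664}
['fov_y', 'cx', 'cy', 'world_from_camera', 'f', 'T']
```

View pics/top.png

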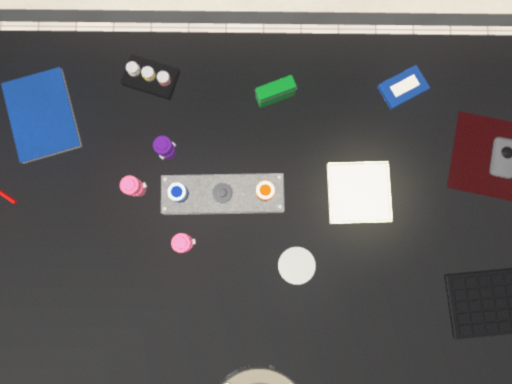

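View pics/scene.png

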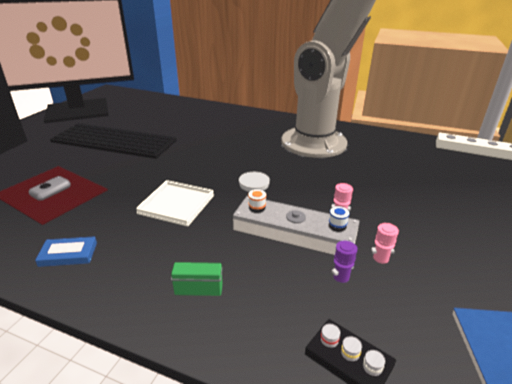

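The top view shows the blue disc in the dock at (177,192), the dust cap at (222,193) and orange at (265,190). The tray is at (360,192). Look-alikes are pink (131,186), pink (182,243) and purple (164,147), all outside the dock. The blue folder (42,115) and blue box (404,86) are not adapters. By the description I choose (177,192).

```bash
python3 - <<'E'
from h import *
np.set_printoptions(precision=1,suppress=True)
a=snap("top"); b=snap("scene")
hsv=cv2.cvtColor(a["frame"],cv2.COLOR_RGB2HSV)
def blobs(m,n=20):
    k,l,st,c=cv2.connectedComponentsWithStats(m); return [(c[i],st[i,4]) for i in range(1,k) if st[i,4]>n]
for nm,lo,hi,z in [("blue",(105,120,60),(128,255,255),91),("orange",(5,140,120),(20,255,255),91),("pink",(160,90,120),(178,255,255),80),("purple",(130,120,40),(150,255,255),80)]:
    for c,n in blobs(cv2.inRange(hsv,lo,hi)): print(nm,c,n,ray(a,*c,z))
m=cv2.inRange(hsv,(0,0,225),(179,60,255)); m[:100]=0
for cn in cv2.findContours(m,0,2)[0]:
    if cv2.contourArea(cn)>1500:
        p=cv2.boxPoints(cv2.minAreaRect(cn)); print("white",[ray(a,*q,18)[:2] for q in p], ray(a,*p.mean(0),18))
m=cv2.inRange(hsv,(0,0,70),(179,50,210)); m[:150]=0;m[230:]=0;m[:,:140]=0;m[:,300:]=0
cn=max(cv2.findContours(m,0,2)[0],key=cv2.contourArea); p=cv2.boxPoints(cv2.minAreaRect(cn)); print("dock",p,[ray(a,*q,45)[:2] for q in p])
cv2.imwrite("pics/crop.png",cv2.cvtColor(np.hstack([cv2.resize(a["frame"][130:260,110:310],(800,520))[:, :400],cv2.resize(b["frame"][170:300,300:400],(400,520))]),cv2.COLOR_RGB2BGR))
E
```

```text
blue [402.1  87.2] 865 [ 764.6 -325.9   91. ]
blue [ 39.5 114.1] 5064 [692.6 510.5  91. ]
blue [176.2 191.3] 81 [516.5 191.4  91. ]
orange [264.9 189.5] 80 [522.2  -8.   91. ]
pink [136.7 188.6] 148 [523.4 283.5  80. ]
pink [188.1 244.2] 56 [398.7 163.2  80. ]
purple [163.6 146.5] 351 [621.8 225.6  80. ]
white [array([ 600.7, -161.3]), array([ 609.5, -315.5]), array([ 457. , -317.9]), array([ 448.6, -166.4])] [ 528.3 -240.2   18. ]
dock [[140. 229.]
 [140. 150.]
 [299. 150.]
 [299. 229.]] [array([432.8, 282. ]), array([621. , 289.7]), array([624.2, -90.6]), array([435.7, -89.6])]
```

View pics/crop.png

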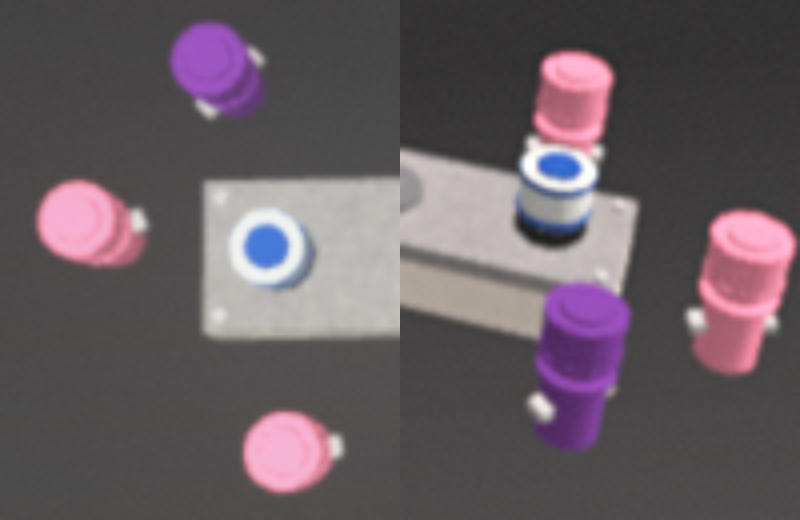

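The crop confirms it: a blue disc and blue bands, seated at the end socket of the dock. I get blue at about (516.5,191.4) and orange at (522,-8), so the row yaw is about 1.6°. First I turn the tool by +66.5°.

Emit:
apply_moves(plan=[[8.78,[0,0,0],8.3],[8.78,[0,0,0],8.3],[8.78,[0,0,0],8.3],[8.78,[0,0,0],8.3],[8.78,[0,0,0],8.3]])

```text
clock: 0.7
ee_pos: [251.4, 626.2, 230.4]
ee_rot: [[-0.443, 0.897, -0.0], [0.897, 0.443, -0.0], [-0.0, -0.0, -1.0]]
wrist_force: [-0.2, -0.3, 0.0]
gripper_width: 87.7
```

Emit:
apply_moves(plan=[[8.78,[0,0,0],8.3],[8.78,[0,0,0],8.3],[8.78,[0,0,0],8.3],[8.78,[-3,1.8,0],0],[8.78,[-4,2.4,0],0]])

```text
clock: 1.2
ee_pos: [293.6, 558.9, 229.9]
ee_rot: [[-0.035, 0.999, -0.001], [0.999, 0.035, 0.0], [0.0, -0.001, -1.0]]
wrist_force: [1.6, -0.6, -0.7]
gripper_width: 88.2
```

Emit:
apply_moves(plan=[[8.78,[-3.7,2.1,0],0],[8.78,[-3.7,2.1,0],0],[8.78,[-3.7,2.1,0],0],[8.78,[-3.7,2.1,0],0],[8.78,[-3.7,2.1,0],0]])

```text
clock: 1.7
ee_pos: [406.7, 374.3, 230.7]
ee_rot: [[-0.03, 1.0, -0.0], [1.0, 0.03, 0.0], [0.0, -0.0, -1.0]]
wrist_force: [0.4, 0.7, 0.3]
gripper_width: 87.9
```

Emit:
apply_moves(plan=[[8.78,[-3.7,2.1,0],0],[8.78,[-3.7,2.1,0],0],[8.78,[-3.7,2.1,0],0],[8.78,[-3,2.1,0],0],[8.78,[0,0,0],0]])

```text
clock: 2.2
ee_pos: [497.2, 231.9, 231.1]
ee_rot: [[-0.021, 1.0, 0.002], [1.0, 0.021, -0.002], [-0.002, 0.002, -1.0]]
wrist_force: [-0.0, -0.4, -0.8]
gripper_width: 87.6
```

```bash
python3 - <<'E'
from h import *
np.set_printoptions(precision=1,suppress=True)
s=monitor.sense(); print(s["ee_pos"],s["joints"],s["wrist_force"])
w=snap("wrist","w1"); print(w["T"],w["f"],w["cx"],w["cy"])
E
```

```text
[497.2 231.9 231.1] [-52.4  16.1  25.4 107.9  -7.9  57.6 -22.4] [-0.  -0.4 -0.8]
[[  1.    0.    0.  495. ]
 [  0.   -1.   -0.3 310.9]
 [  0.    0.3  -1.  386.2]
 [  0.    0.    0.    1. ]] 283.01709656505636 256.84490081645635 187.58707538566492
```

View pics/w1.png

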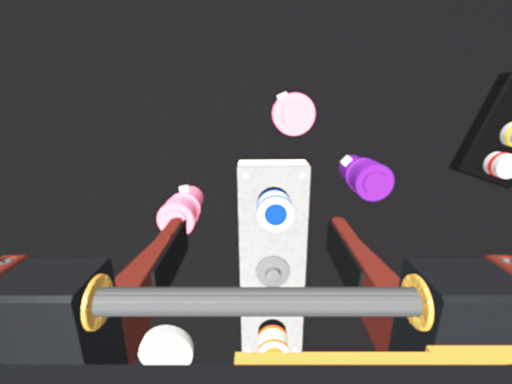

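The wrist view shows the blue disc at (275,214) and the orange disc at about (273,350). The dock's far edge is near row 163, and the adapters stand between the open fingers.

```bash
python3 - <<'E'
from h import *
np.set_printoptions(precision=1,suppress=True)
w=snap("wrist"); hsv=cv2.cvtColor(w["frame"],cv2.COLOR_RGB2HSV)
m=cv2.inRange(hsv,(100,150,120),(128,255,255)); m[:150]=0
k,l,st,c=cv2.connectedComponentsWithStats(m)
for i in range(1,k):
    if st[i,4]>40: print(st[i],c[i],ray(w,*c[i],91))
s=monitor.sense();print(s["ee_pos"])
g=cv2.inRange(hsv,(0,0,110),(179,40,255))
for v in (185,235,250):
    r=np.where(g[v,215:330])[0]+215; print(v,r.min(),r.max(),ray(w,r.min(),v,45),ray(w,r.max()+1,v,45))
E
```

```text
[267 208  20  19 306] [276.6 217.1] [518.8 191.9  91. ]
[494.5 237.  230.6]
185 238 311 [472.3 215.   45. ] [565.1 217.4  45. ]
235 239 309 [474.1 146.2  45. ] [568.  148.6  45. ]
250 239 308 [474.3 124.   45. ] [568.4 126.4  45. ]
```

Emit:
apply_moves(plan=[[8.78,[-2.3,1.15,0],0],[8.78,[-2.3,1.15,0],0],[8.78,[0,0,3],0],[8.78,[0,0,4],0],[8.78,[0,0,4],0]])

```text
clock: 2.8
ee_pos: [518.2, 194.6, 119.8]
ee_rot: [[-0.033, 0.999, 0.001], [0.999, 0.033, 0.002], [0.002, 0.001, -1.0]]
wrist_force: [-0.3, 0.5, 0.9]
gripper_width: 87.9
```

Emit:
apply_moves(plan=[[8.78,[0,0,2.5],0],[8.78,[0,0,1.5],0],[8.78,[0,0,1],0],[8.78,[0,0,0.6],0],[8.78,[0,0,0],0]])

```text
clock: 3.3
ee_pos: [518.8, 192.7, 64.8]
ee_rot: [[-0.031, 1.0, 0.0], [1.0, 0.031, 0.0], [0.0, 0.0, -1.0]]
wrist_force: [-0.0, 1.1, 0.4]
gripper_width: 87.9
```

```bash
python3 - <<'E'
from h import *
np.set_printoptions(precision=2,suppress=True)
w=snap("wrist","w2"); s=monitor.sense();print(s["ee_pos"],s["ee_rot"],s["wrist_force"])
E
```

```text
[519.14 192.67  65.26] [[-0.03  1.    0.  ]
 [ 1.    0.03  0.  ]
 [ 0.    0.   -1.  ]] [-0.29  0.22 -0.06]
```

View pics/w2.png

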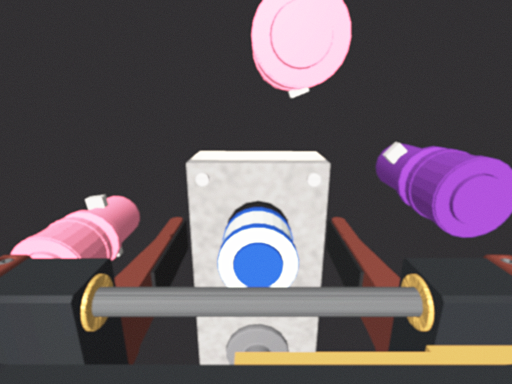

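The blue disc sits at (258,263), centred between the fingers (inner edges at about 185 and 333), and there is no contact. I close on the collar.

Emit:
apply_moves(plan=[[3.5,[0,0,0],0],[3.5,[0,0,0],0],[3.5,[0,0,0],0],[3.5,[0,0,0],0],[3.5,[0,0,0],0]])

```text
clock: 3.85
ee_pos: [518.7, 192.3, 64.8]
ee_rot: [[-0.03, 1.0, 0.0], [1.0, 0.03, 0.0], [0.0, 0.0, -1.0]]
wrist_force: [0.5, 0.4, -0.4]
gripper_width: 51.6
```

Emit:
apply_moves(plan=[[3.5,[0,0,0],0],[3.5,[0,0,0],0],[3.5,[0,0,0],0],[3.5,[0,0,0],0],[3.5,[0,0,0],0]])

```text
clock: 4.35
ee_pos: [518.8, 192.3, 64.7]
ee_rot: [[-0.03, 1.0, 0.0], [1.0, 0.03, 0.0], [0.0, 0.0, -1.0]]
wrist_force: [0.1, -0.9, 0.4]
gripper_width: 41.6
```

Gripped at 41.6 mm. Now I pull slowly, straight up.

Emit:
apply_moves(plan=[[2.5,[0,0,-0.1],0],[2.5,[0,0,-0.1],0],[2.5,[0,0,-0.1],0],[2.5,[0,0,-0.1],0],[2.5,[0,0,0],0]])

```text
clock: 4.85
ee_pos: [518.4, 192.1, 68.4]
ee_rot: [[-0.03, 1.0, -0.001], [1.0, 0.03, -0.0], [-0.0, -0.001, -1.0]]
wrist_force: [1.2, 0.4, -5.7]
gripper_width: 41.5
```

Emit:
apply_moves(plan=[[2.5,[0,0,-0.2],0],[2.5,[0,0,-0.2],0],[2.5,[0,0,-0.1],0],[2.5,[0,0,-0.1],0],[2.5,[0,0,0],0]])

```text
clock: 5.35
ee_pos: [519.0, 192.3, 74.9]
ee_rot: [[-0.03, 1.0, 0.001], [1.0, 0.03, 0.0], [0.0, 0.001, -1.0]]
wrist_force: [-0.1, -0.2, -1.9]
gripper_width: 41.5
```

Emit:
apply_moves(plan=[[2.5,[0,0,-0.4],0],[2.5,[0,0,-0.5],0],[2.5,[0,0,-0.5],0],[2.5,[0,0,-0.5],0],[2.5,[0,0,-0.5],0]])

```text
clock: 5.85
ee_pos: [519.4, 192.5, 99.7]
ee_rot: [[-0.03, 1.0, 0.002], [1.0, 0.03, 0.001], [0.001, 0.002, -1.0]]
wrist_force: [-0.2, -0.4, -2.0]
gripper_width: 41.9
```

Emit:
apply_moves(plan=[[2.5,[0,0,-0.8],0],[2.5,[0,0,-1],0],[2.5,[0,0,-1],0],[2.5,[0,0,-1],0],[2.5,[0,0,-0.5],0]])

```text
clock: 6.35
ee_pos: [519.2, 192.5, 143.0]
ee_rot: [[-0.03, 1.0, 0.001], [1.0, 0.03, 0.001], [0.001, 0.001, -1.0]]
wrist_force: [0.1, -0.2, -1.1]
gripper_width: 41.4
```

```bash
python3 - <<'E'
from h import *
w=snap("wrist"); b=snap("scene")
s=monitor.sense();print(s["ee_pos"],s["wrist_force"],s["gripper_width"])
cv2.imwrite("pics/l1.png",cv2.cvtColor(np.hstack([w["frame"][:,100:430],cv2.resize(b["frame"][120:290,250:430],(406,384))]),cv2.COLOR_RGB2BGR))
E
```

```text
[519.21395468 192.49634456 142.64731097] [ 0.09394395 -0.91057655 -1.89520016] 41.12733899272916
```

View pics/l1.png

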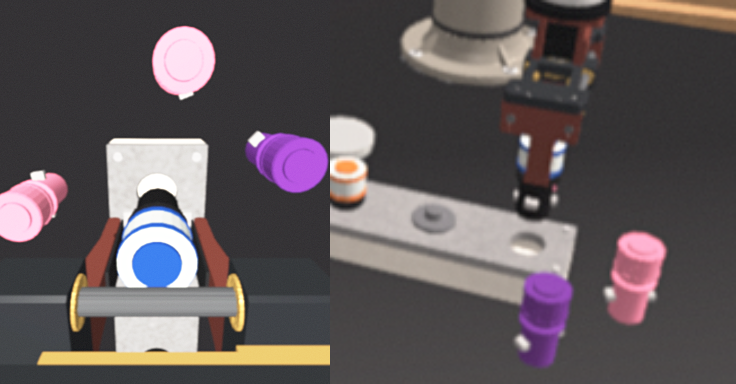

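The adapter is out, upright in the grip with its latches sprung out. The socket is empty and orange is still seated. I raise it above orange's height and carry it to the tray centre at about (528,-240).

Emit:
apply_moves(plan=[[2.5,[0,0,-1],0],[2.5,[0,0,-2],0],[2.5,[0,0,-2],0],[2.5,[0,0,-1],0],[2.5,[-0.5,0,0],0]])

```text
clock: 6.95
ee_pos: [519.5, 188.2, 202.9]
ee_rot: [[-0.031, 1.0, 0.002], [1.0, 0.031, 0.002], [0.002, 0.002, -1.0]]
wrist_force: [-0.2, 0.3, -2.7]
gripper_width: 41.4
```

Emit:
apply_moves(plan=[[2.5,[-1,0,0],0],[2.5,[-1.5,0,0],0],[2.5,[-2,0,0],0],[2.5,[-2.5,0,0],0],[2.5,[-2.5,0,0],0]])

```text
clock: 7.45
ee_pos: [520.9, 89.8, 200.7]
ee_rot: [[-0.029, 1.0, -0.002], [1.0, 0.029, -0.001], [-0.001, -0.002, -1.0]]
wrist_force: [0.6, -0.8, -1.0]
gripper_width: 41.6
```

Emit:
apply_moves(plan=[[2.5,[-2.5,0,0],0],[2.5,[-2.5,0,0],0],[2.5,[-2.5,0,0],0],[2.5,[-2.5,0,0],0],[2.5,[-2.5,0,0],0]])

```text
clock: 7.95
ee_pos: [524.3, -35.3, 200.8]
ee_rot: [[-0.029, 1.0, -0.002], [1.0, 0.029, -0.001], [-0.001, -0.002, -1.0]]
wrist_force: [0.5, 0.5, -2.5]
gripper_width: 42.0
```

Emit:
apply_moves(plan=[[2.5,[-2.5,0,0],0],[2.5,[-2.5,0,0],0],[2.5,[-2.5,0,0],0],[2.5,[-2.5,0,0],0],[2.5,[-2.5,0,0],0]])

```text
clock: 8.45
ee_pos: [527.7, -159.9, 200.8]
ee_rot: [[-0.029, 1.0, -0.002], [1.0, 0.029, -0.0], [-0.0, -0.002, -1.0]]
wrist_force: [-0.1, 0.1, -1.6]
gripper_width: 41.6
```

Emit:
apply_moves(plan=[[2.5,[-2.5,-0.4,0],0],[2.5,[-2.3,0,0],0],[2.5,[-2,0,0],0],[2.5,[-1.2,0,0],0],[2.5,[-0.5,0,0],0]])

```text
clock: 8.95
ee_pos: [526.5, -244.7, 201.1]
ee_rot: [[-0.027, 1.0, -0.001], [1.0, 0.027, -0.0], [-0.0, -0.001, -1.0]]
wrist_force: [0.2, -0.6, -2.0]
gripper_width: 41.8
```

```bash
python3 - <<'E'
from h import *
w=snap("wrist"); b=snap("scene")
s=monitor.sense();print(s["ee_pos"],s["ee_rot"],s["wrist_force"],s["gripper_width"])
cv2.imwrite("pics/l2.png",cv2.cvtColor(np.hstack([w["frame"][:,60:470],cv2.resize(b["frame"][90:260,110:290],(390,384))]),cv2.COLOR_RGB2BGR))
hsv=cv2.cvtColor(w["frame"],cv2.COLOR_RGB2HSV)
E
```

```text
[ 527.14503639 -243.21176334  201.21385554] [[-2.88516863e-02  9.99583301e-01 -8.97174829e-04]
 [ 9.99583690e-01  2.88518219e-02  1.38576426e-04]
 [ 1.64403809e-04 -8.92803162e-04 -9.99999588e-01]] [-0.19195917  0.22303022 -2.71003454] 41.61209408640317
```

View pics/l2.png

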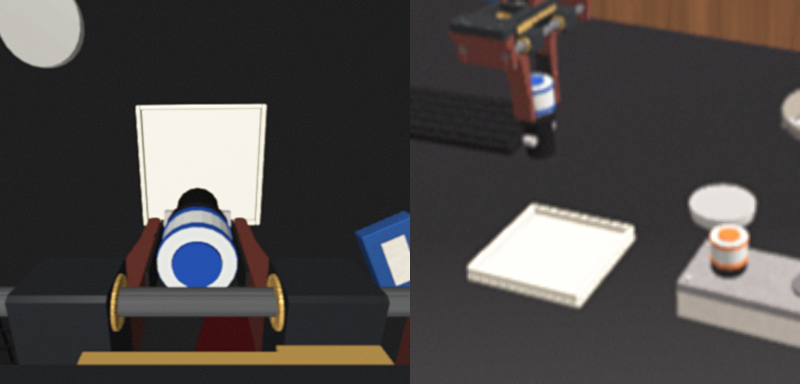

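The adapter is upright in the grip above the tray. The tray corners in the crop are at about (137,106), (266,104), (260,224) and (147,224), so I check the centre by casting rays.

```bash
python3 - <<'E'
from h import *
w=snap("wrist")
P=np.array([ray(w,u+60,v,18)[:2] for u,v in [(137,106),(266,104),(260,224),(147,224)]]);print(P,P.mean(0))
E
```

```text
[[ 455.66756031 -169.26030011]
 [ 603.63236663 -162.61660292]
 [ 610.70916683 -311.7295951 ]
 [ 464.19327809 -316.19503345]] [ 533.55059296 -239.95038289]
```

Emit:
apply_moves(plan=[[2.5,[0.2,0.4,2],0],[2.5,[0,0,3],0],[2.5,[0,0,3],0],[2.5,[0,0,2.5],0],[2.5,[0,0,1.5],0]])

```text
clock: 9.6
ee_pos: [531.1, -238.5, 79.6]
ee_rot: [[-0.032, 0.999, -0.003], [0.999, 0.032, 0.002], [0.002, -0.002, -1.0]]
wrist_force: [-0.1, 0.2, -2.0]
gripper_width: 41.7
```

Emit:
apply_moves(plan=[[2.5,[0,0,0.7],0],[2.5,[0,0,0.3],0],[2.5,[0,0,0.2],0],[2.5,[0,0,0.1],0],[2.5,[0,0,0],0]])

```text
clock: 10.1
ee_pos: [532.1, -240.7, 69.3]
ee_rot: [[-0.03, 1.0, 0.001], [1.0, 0.03, -0.0], [-0.0, 0.001, -1.0]]
wrist_force: [0.5, -0.2, -3.3]
gripper_width: 41.4
```

Emit:
apply_moves(plan=[[2.5,[0,0,0.1],0],[2.5,[0,0,0.1],0],[2.5,[0,0,0.05],0],[2.5,[0,0,0.05],0],[2.5,[0,0,0],0]])

```text
clock: 10.6
ee_pos: [531.7, -240.5, 65.6]
ee_rot: [[-0.03, 1.0, -0.0], [1.0, 0.03, 0.0], [0.0, -0.0, -1.0]]
wrist_force: [0.3, -0.3, -2.3]
gripper_width: 41.7
```

Emit:
apply_moves(plan=[[2.5,[0,0,0.05],0],[2.5,[0,0,0.05],0],[2.5,[0,0,0],0],[2.5,[0,0,0],0]])

```text
clock: 11.0
ee_pos: [531.8, -240.6, 64.7]
ee_rot: [[-0.03, 1.0, 0.0], [1.0, 0.03, -0.0], [-0.0, 0.0, -1.0]]
wrist_force: [-0.3, 0.5, -1.4]
gripper_width: 41.6
```

Emit:
apply_moves(plan=[[2.5,[0,0,0.05],0],[2.5,[0,0,0.05],0],[2.5,[0,0,0],0],[2.5,[0,0,0],0]])

```text
clock: 11.4
ee_pos: [532.0, -240.7, 64.6]
ee_rot: [[-0.03, 1.0, 0.001], [1.0, 0.03, 0.0], [0.0, 0.001, -1.0]]
wrist_force: [-2.1, 1.6, 7.5]
gripper_width: 41.8
```

Contact: the force has gone from about -2 N to +7.5 N. I ease off slightly and open.

Emit:
apply_moves(plan=[[2.5,[0,0,-0.06],0],[4.3,[0,0,0],0],[4.5,[0,0,0],0],[5,[0,0,0],0],[6,[0,0,0],0]])

```text
clock: 11.9
ee_pos: [531.8, -240.6, 64.2]
ee_rot: [[-0.03, 1.0, 0.0], [1.0, 0.03, -0.0], [-0.0, 0.0, -1.0]]
wrist_force: [-0.3, -0.5, -0.8]
gripper_width: 54.6
```

Emit:
apply_moves(plan=[[8.78,[0,0,0],0],[8.78,[0,0,0],0],[8.78,[0,0,0],0],[8.78,[0,0,0],0],[8.78,[0,0,0],0]])

```text
clock: 12.4
ee_pos: [531.7, -240.6, 64.2]
ee_rot: [[-0.03, 1.0, -0.0], [1.0, 0.03, 0.0], [0.0, -0.0, -1.0]]
wrist_force: [0.4, -0.2, 0.5]
gripper_width: 87.7
```

```bash
python3 - <<'E'
from h import *
w=snap("wrist"); b=snap("scene")
s=monitor.sense();print(s["ee_pos"],s["wrist_force"],s["gripper_width"])
cv2.imwrite("pics/l3.png",cv2.cvtColor(np.hstack([w["frame"][:,60:470],cv2.resize(b["frame"][90:260,110:290],(390,384))]),cv2.COLOR_RGB2BGR))
E
```

```text
[ 531.7108311  -240.55909643   64.25424507] [-0.03252726  0.2839162   0.20632351] 87.37003770699911
```

View pics/l3.png

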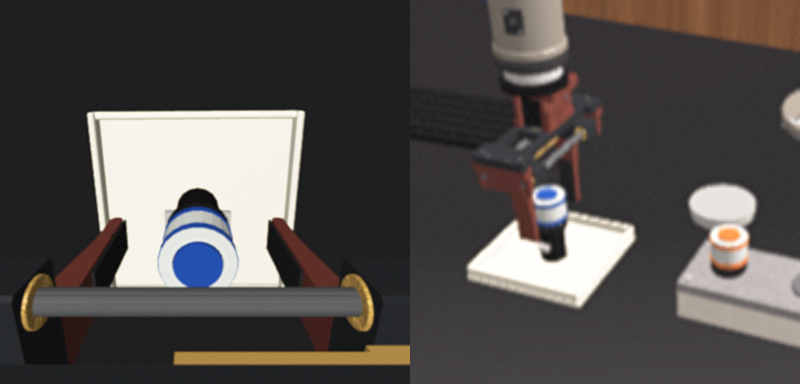

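The adapter stands upright between the open fingers. I retreat straight up.

Emit:
apply_moves(plan=[[8.78,[0,0,-1],0],[8.78,[0,0,-2],0],[8.78,[0,0,-3],0],[8.78,[0,0,-3],0],[8.78,[0,0,-3],0]])

```text
clock: 13.0
ee_pos: [531.5, -240.7, 186.1]
ee_rot: [[-0.03, 1.0, 0.0], [1.0, 0.03, -0.0], [-0.0, 0.0, -1.0]]
wrist_force: [0.5, 0.1, 0.2]
gripper_width: 87.5
```

Emit:
apply_moves(plan=[[8.78,[0,0,-2],0],[8.78,[0,0,-1],0],[8.78,[0,0,0],0],[8.78,[0,0,0],0],[8.78,[0,0,0],0]])

```text
clock: 13.5
ee_pos: [531.0, -240.1, 213.0]
ee_rot: [[-0.03, 1.0, -0.002], [1.0, 0.03, 0.001], [0.001, -0.002, -1.0]]
wrist_force: [0.2, -0.7, 0.1]
gripper_width: 87.8
```

```bash
python3 - <<'E'
from h import *
w=snap("wrist"); b=snap("scene")
s=monitor.sense();print(s["clock"],s["ee_pos"],s["wrist_force"],s["gripper_width"])
cv2.imwrite("pics/l4.png",cv2.cvtColor(np.hstack([w["frame"][:,60:470],cv2.resize(b["frame"][120:290,130:310],(390,384))]),cv2.COLOR_RGB2BGR))
E
```

```text
13.6 [ 531.12803231 -240.3395217   213.14096352] [-0.20663754 -0.77684014  0.45920814] 87.81263532717465
```

View pics/l4.png

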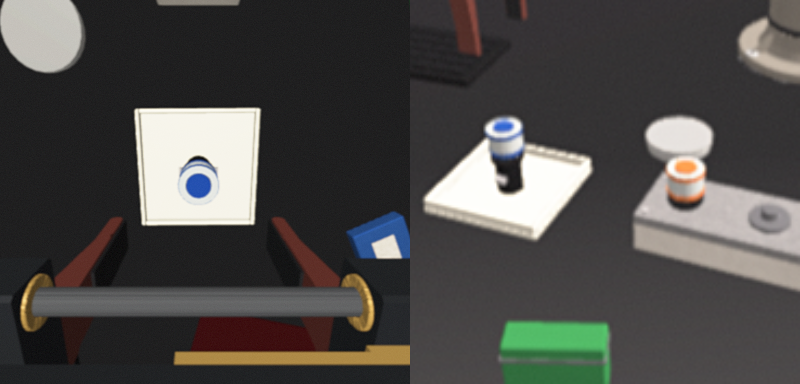

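The adapter stands upright mid-tray (disc at crop (198,186)). Orange is seated and the gripper is clear.

```bash
python3 -c "
from plant import manip
print(manip.close_job())"
```

```text
the job is handed in; nothing more can be done
None
```

The blue adapter is standing upright near the middle of the white tray, released, and the job is handed in at about 13.6 s of the 38 s allowed. I gripped it by its collar, pulled straight up until the latches let go, drew it out and carried it over the dock. The final set-down made light contact at about 7.5 N.

In the last pictures, taken with the gripper open and about 100 mm above the adapter, it was standing upright, the orange adapter was still seated in the dock and the wrist force was near zero. The look-alikes were undisturbed after the pull; I did not picture them again at the end.

The only disagreement was the tray centre: x = 528 mm from the top camera and 533 mm from the wrist camera. I placed the adapter at about x = 532, y = -241, so that difference doesn't matter for a tray this size. No check failed.

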